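Set the whetstone home on the sharpening board and clamp it with the cam lever

TASK

Make the sharpening board ready for honing: push the long grey whetstone that lies askew on it along the wooden bed until it sits flat against both the long side fence and the end stop, then swing the cam lever round until the cam bites firmly against the stone's side and keeps it clamped. Only push with the fingers: the stone stays flat on the bed and is not lifted or tipped, and the other things on the table are left where they are.

Things in the scene. Friction and masses are not known exactly. Their poses are not given: they have to be found in the camera images.
- board: Wooden sharpening board, cannot move. Bed 300 mm (its x) by 155 mm (its y, -0.090 to +0.065), top at z = 0.025, on rubber feet. Origin on the table top under the bed; x runs from the near end to the end stop, y left, z up. Fence along the whole left edge, inner face y = +0.035; end stop across the far end, inner face x = +0.120, y from -0.040 to +0.035. Both rise to z = 0.051.
- whetstone: The long grey whetstone: a block 58 mm (its x) by 100 mm (its y) by 45 mm high, 0.4 to 0.8 kg, loose and askew on the near half of the bed, length roughly along the board. Origin at the centre of its underside. Home, its centre is at board x = 0.070, y = 0.006 with its y parallel to the board's x. Friction about 0.6 of its weight: push low, at half its height or less above the bed.
- pivot (a point): Pivot of the clamp, on its upright axis 54 mm above the table, at board x = 0.070, y = -0.0473. The cam below it is a steel disc of radius 17 mm, centred 8 mm off the pivot, 2 to 24 mm above the bed. With the lever out it leaves 9 to 12 mm beside a stone lying along the fence; a stone away from the fence runs into it, so bring the stone to the fence before pushing it past.
- cam_lever (a joint): Lever angle in rad, 0 to 2.1. At 0 it is swung out, pointing 60 degrees clockwise of the board's x seen from above (to the right). Grows clockwise seen from above: towards the near end, then in towards the stone; at 2.1 it points to the near end, along the board. With the stone home the cam meets it at about 1.8; clamping grows from there to 2.1. Under 1 N at the grip turns it, up to 15 N once it bites; it stays where left.
- lever_grip (a point): Middle of the lever's black round grip, on its axis, 85 mm from the pivot, 54 mm above the table. The grip is 16 mm thick (heights 46 to 62 mm) and lies 50 to 105 mm from the pivot; a 9 mm steel rod joins it to the pivot. It sweeps over the board and beyond its right edge.
- engraver: slim wooden-handled engraving tool, 10 x 128 x 10 mm, lying on the red felt to the right of the board; a bystander; origin at the centre of its underside, length along its y
- sanding_block: wooden sanding block, 46 x 76 x 26 mm, at the near left of the board; a bystander; origin at the centre of its underside
- water_dish: small white porcelain dish, 57 mm across, 16 mm high, on the table to the left of the board; a bystander; origin at the centre of its underside
- small_stone: the other whetstone, a squarer and taller grey block 52 x 75 x 63 mm, on the table to the left; a bystander, not the one to clamp; origin at the centre of its underside
- tape_roll: roll of masking tape lying flat, 92 mm across, 19 mm high, to the left; a bystander; origin at the centre of its underside
- clip_peg: wooden spring clip (a clothes peg), 10 x 72 x 14 mm, lying on the table beyond the far left end of the board; a bystander; origin at the centre of its underside, length along its y

How it is judged:
On the way, in this order (a step that is already met when the one before it is completed fails the run):
1. with the lever still open, the whetstone lies square against both the fence and the end stop (x of whetstone in the frame of board above 0.067 m and y of whetstone in the frame of board above 0.003 m and angle between the y axis of whetstone and the x axis of board, either way round below 0.03 rad and z of whetstone in the frame of board below 0.028 m and value of joint cam_lever below 1.4 rad), for 0.2 s.
2. the lever is swung in and the cam bites on the stone (value of joint cam_lever above 1.6 rad and contact force between cam_lever and whetstone above 3 N), for 0.2 s.
At the end, for the whole second after the job is handed in: The whetstone lies flat on the bed within 3 mm of both the fence and the end stop, its length within 0.03 rad of the board's, the lever is swung in (beyond 1.6 rad) and stays there by itself, with the cam pressing on the stone with more than 3 N; everything is at rest (all of step 2 and x of whetstone in the frame of board above 0.067 m and y of whetstone in the frame of board above 0.003 m and angle between the y axis of whetstone and the x axis of board, either way round below 0.03 rad and z of whetstone in the frame of board below 0.028 m and linear speed of whetstone below 0.01 m/s and velocity of joint cam_lever below 0.05 rad/s); the robot touches nothing.
It fails at once if the whetstone is lifted off the bed (z of whetstone in the frame of board above 0.033 m).
It fails at once if the whetstone is tipped (angle between whetstone's own z axis and vertical above 0.15 rad).
It fails at once if a bystander is pushed out of its place (more than 20 mm) (distance of any of engraver, sanding_block, water_dish, small_stone, tape_roll, clip_peg from where it was at the start of the episode above 0.02 m).
It also fails if it takes over 66 s, if anything falls off the work surface, if the arm or the gripper's body presses on something with over 40 N, if the wrist force passes 120 N, or if a joint passes its speed limit or range.

ROBOT

A 6-joint arm with a two-finger parallel gripper is mounted at the origin on the work surface; the furniture and walls round the work are solid. World frame = base frame: x ahead of the robot, y to its left, z up, the work surface at z = 0. Lengths are in m, angles in rad, forces in N, time in s.
With the tool pointing down it reaches from about 0.35 to 0.725 m from the base axis. Payload 4.3 kg.
Tool frame: the origin (TCP) lies on the centre line of the jaws, within the pads' length; the fingertips stand 19 mm ahead of it and the grasp point (between the pads) is the TCP; z points along the fingers, y is the line along which they close (so a half turn about z gives the same grasp; the last joint's range is limited). The gripper opens to 85 mm and grips with 20 to 120 N. Pads are 22 mm wide; open, the fingers measure 114 mm over their backs; the gripper's body (76 mm by 85 mm) begins 54 mm behind the grasp point. The pads swing forward as they close: fully open they stand 13 mm farther back than shut.
Start: joints at [1.143, 0.377, 0.081, 1.274, 0, 1.46], TCP at [0.18, 0.546, 0.25] pointing down, gripper open.
Joint ranges: [-2.72, 2.72], [-0.84, 1.66], [-1.02, 1.22], [-1.77, 2.12], [-1.37, 1.28], [-3.14, 3.14]. Speed limits (rad/s): [2.57, 2.57, 3.14, 3.14, 3.14, 3.14].

INTERFACE

Orientations are given as [roll, pitch, yaw] about the fixed x, y, z axes, in that order (R = Rz(yaw) Ry(pitch) Rx(roll)).
In Python, from rig import status, vision, ticket gives the robot as it stands. The module is installed in compiled form; this text tells all that it offers.
- The arm moves only by the tool step_arm, never from a script. Its argument "rows" is text: rows parted by semicolons, each of 7 numbers parted by spaces: the shift along the tool's x, y, z in cm, then the turn, a rotation vector about the tool's x, y, z in degrees, then the opening in per cent of the stroke, from 0 (shut) to 100 (fully open). In form: x y z wx wy wz fingers; .... A call has 1 to 12 rows; each row shifts and turns the commanded pose from where the row before left it, along the tool's axes as they then stand; what a row does not reach is not made up. A row lasts 1/8 s, in which the tool goes at most 62.5 mm and 10.7 degrees, less where a joint would pass 70% of its speed; a pose out of reach is approached as far as the arm can. A call is refused whole if a number of a shift passes 6.25 or a number of a turn 10.7, either way. A call with a gripper value outside its range is refused whole. The fingers move at their own pace and stop on an object; "force" is the grip in N (left out, the last holds). Time passes only in rows, so rows that do not move let the fingers close. It gives the time, the measured TCP pose, the force, the opening and the grip force at its end, in the units of the state.
- status.get_obs(): the state, without advancing time (a new reading comes with each control period).
- vision.camera(name): name is "scene" or "top" or "wrist"; returns a dict with "frame" (420x560x3 uint8, red, green, blue), "K" (3x3 intrinsics, pixels), "extrinsics" (4x4, takes a point from camera to world coordinates). Camera axes: x right, y down, z forward; pixel columns grow to the right and rows downward; lengths in m; the calibration is good to about 2 mm. A picture is of the moment at which its call begins. There is no depth.
- ticket.job_done(): hands the job in; it is judged then, once.
The state is a dict: "time_s": time; "qpos": joint angles; "dq": joint speeds; "joint_torque": joint torques, N m; "ee_pos": TCP position; "tcp_rot": TCP orientation; "ft_force": force on the tool from outside, world axes, zero at the start; "wrist_torque": the same for the moment, N m; "opening": finger opening in m; "grip_force": force on a finger pad.
Only numpy, scipy, OpenCV 4.12 (cv2) and the standard library are available. Lean on these libraries where they do the work, as an engineer would, in place of code of your own. Each camera call takes 0.05 s, during which the arm holds its last target. There are 200 camera calls.

## Working session

There is one attempt and no reset: what is moved stays moved. The work goes in short steps, Python scripts to look and compute and a tool call to move; the robot and the scene stay as the last step left them, time stands still between calls to the robot, and variables do not carry over. Pictures are saved under pics/ and viewed, at most 10 in all, crops included, and the job is handed in when it is done.

Besides the shell and the picture viewer there is one more tool, called after ">>>" in YAML: its name, and indented under it one key for each argument. step_arm: Moves the arm, as the interface text tells. Its arguments: {"type":"object","properties":{"rows":{"type":"string"},"force":{"type":"number"}},"required":["rows"]}

```bash
mkdir -p pics
python3 - <<'E'
from rig import status, vision
import cv2,numpy as np
o=status.get_obs();print({k:np.round(v,3).tolist() for k,v in o.items()})
for n in("top","scene"):
    c=vision.camera(n);cv2.imwrite(f"pics/{n}0.png",c["frame"][:,:,::-1]);np.savez(f"{n}0.npz",**c);print(n,np.round(c["K"],1).tolist(),np.round(c["extrinsics"],3).tolist())
E
```

```text
{'time_s': 0.0, 'qpos': [1.143, 0.378, 0.08, 1.274, -0.0, 1.46], 'dq': [0.001, -0.0, -0.001, 0.001, 0.001, 0.002], 'joint_torque': [-0.0, -46.36, 26.988, 0.021, -0.0, -0.0], 'ee_pos': [0.179, 0.546, 0.249], 'tcp_rot': [-3.14, -0.0, 2.824], 'ft_force': [-0.389, 0.459, 0.457], 'wrist_torque': [-0.012, -0.012, 0.015], 'grip_force': 0.0, 'opening': 0.085}
top [[459.9, 0.0, 285.1], [0.0, 459.9, 201.8], [0.0, 0.0, 1.0]] [[-0.007, -0.995, 0.095, 0.443], [-1.0, 0.005, -0.024, -0.085], [0.023, -0.095, -0.995, 1.138], [0.0, 0.0, 0.0, 1.0]]
scene [[428.4, 0.0, 281.0], [0.0, 428.4, 214.0], [0.0, 0.0, 1.0]] [[0.895, -0.185, 0.406, 0.118], [-0.446, -0.383, 0.809, -0.929], [0.005, -0.905, -0.425, 0.493], [0.0, 0.0, 0.0, 1.0]]
```

View pics/top0.png

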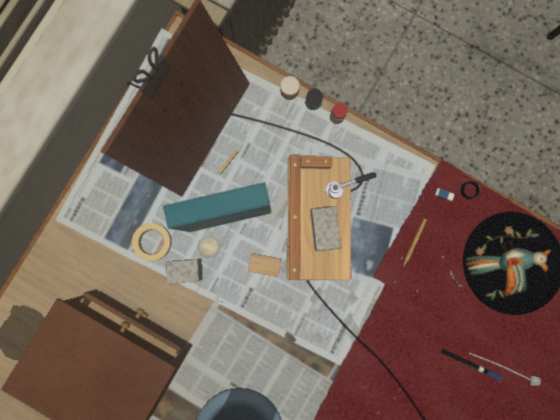

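View pics/scene0.png

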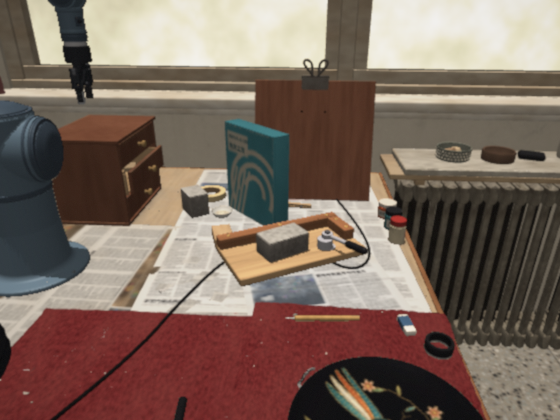

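Top view: board bed about (290–351, 157–280), stone at (326,229), lever pointing right to (375,177), teal book at (165–270, 185–230). Scene view: the book is tall, close left of the board. Now measuring.

```bash
cat > h.py <<'E'
import numpy as np,cv2
def ray(c,u,v,z):
    K,E=c["K"],c["extrinsics"]; d=E[:3,:3]@np.linalg.solve(K,[u,v,1.]); p=E[:3,3]
    return p+d*(z-p[2])/d[2]
def proj(c,P):
    E=np.linalg.inv(c["extrinsics"]); q=E[:3,:3]@np.array(P)+E[:3,3]; q=c["K"]@q; return q[:2]/q[2]
E
python3 - <<'E'
from h import *
c=np.load("top0.npz");f=c["frame"][:,:,::-1]
cr=cv2.resize(f[140:295,225:425],None,fx=4,fy=4,interpolation=cv2.INTER_CUBIC)
hsv=cv2.cvtColor(f,cv2.COLOR_BGR2HSV)
m=cv2.inRange(hsv,(8,90,110),(25,255,255)); m[:, :283]=0;m[:,356:]=0;m[:150]=0;m[285:]=0
n,l,s,_=cv2.connectedComponentsWithStats(m)
pts=np.argwhere(m)[:,::-1].astype(np.float32); print("bed",cv2.minAreaRect(pts), s[:, :5][s[:,4]>20].tolist())
g=(hsv[:,:,1]<70).astype(np.uint8); g[:,:306]=0;g[:,345:]=0;g[:203]=0;g[256:]=0
g=cv2.morphologyEx(g,cv2.MORPH_OPEN,np.ones((3,3)))
r=cv2.minAreaRect(np.argwhere(g)[:,::-1].astype(np.float32));b=cv2.boxPoints(r);print("stone",r,b.tolist())
print([ray(c,*p,.07)[:2].round(4).tolist() for p in b])
for p in b: cv2.circle(cr,(int((p[0]-224.5)*4),int((p[1]-139.5)*4)),3,(0,0,255),-1)
cv2.imwrite("pics/crop0.png",cr[:600])
print("tcp",proj(c,[.18,.546,.25]))
E
```

```text
bed ((318.5, 217.0), (124.0, 63.0), 90.0) [[0, 0, 560, 420, 229072], [287, 155, 64, 125, 6128]]
stone ((325.339111328125, 228.15933227539062), (42.57455825805664, 25.49707794189453), 83.1572265625) [[310.1451110839844, 208.5426025390625], [335.4605407714844, 205.5047607421875], [340.5331115722656, 247.77606201171875], [315.2176818847656, 250.81390380859375]]
[[0.5288, -0.1686], [0.5357, -0.228], [0.4372, -0.238], [0.4307, -0.1791]]
tcp [-68.64072903 392.1265234 ]
```

View pics/crop0.png

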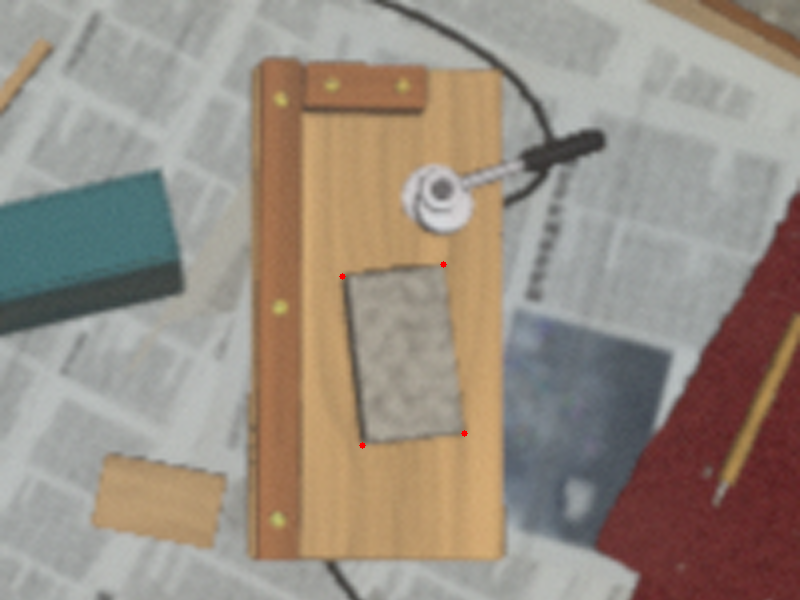

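The crop shows bed corners near (504,557) and far (500,70), the fence's top inner edge from (302,62) to (299,555), the stop's face at y≈110, pivot at (441,188), grip (525–603, 158–138).

Run:
```python
from h import *
c=np.load("top0.npz")
R=lambda X,Y,z:ray(c,(X+.5)/4-.5+225,(Y+.5)/4-.5+140,z)[:2]
A,B=R(504,557,.025),R(500,70,.025); F0,F1=R(299,555,.051),R(302,62,.051)
print("right edge",A,B,np.linalg.norm(B-A),"yaw",np.arctan2(*(B-A)[::-1])); print("fence",F0,F1,np.arctan2(*(F1-F0)[::-1]))
yaw=np.mean([np.arctan2(*(B-A)[::-1]),np.arctan2(*(F1-F0)[::-1])])
ex=np.array([np.cos(yaw),np.sin(yaw)]);ey=np.array([-ex[1],ex[0]])
S=R(365,108,.051)
m=(A+B)/2; fm=(F0+F1)/2
y0=np.mean([m@ey+.09, fm@ey-.035]); x0=np.mean([m@ex,S@ex-.12]); print(m@ey+.09,fm@ey-.035,m@ex,S@ex-.12)
O=x0*ex+y0*ey;print("O",O,"yaw",yaw)
tob=lambda p:np.array([(p-O)@ex,(p-O)@ey]).round(4)
for p in [[0.5288,-0.1686],[0.5357,-0.228],[0.4372,-0.238],[0.4307,-0.1791]]: print("stone",tob(np.array(p)))
print("pivot",tob(R(441,188,.06)),"grip end",tob(R(603,138,.054)),"tobl")
print("book top near corner guesses z=.2:",R(163,172,.2),R(184,262,.2))
s=np.load("scene0.npz")
for q in [(287,133),(288,218),(224,122)]:
  print("scene book",q,[ray(s,*q,z).round(3).tolist() for z in (0,.15,.2,.25)])
```

```text
right edge [ 0.36249241 -0.26741143] [ 0.65900089 -0.27109081] 0.29653131406330363 yaw -0.01240836018596241
fence [ 0.36658038 -0.1428267 ] [ 0.65913805 -0.14757977] -0.016245193818578606
-0.17190638548095002 -0.17284096406854088 0.5145516030435179 0.5136677166805727
O [ 0.51158742 -0.17972127] yaw -0.014326777002270509
stone [0.0171 0.0114]
stone [ 0.0248 -0.0479]
stone [-0.0735 -0.0593]
stone [-0.0809 -0.0005]
pivot [ 0.0705 -0.048 ] grip end [ 0.1025 -0.1461] tobl
book top near corner guesses z=.2: [ 0.57232674 -0.06687295] [ 0.52582606 -0.07747173]
scene book (287, 133) [[0.996, 0.767, -0.0], [0.729, 0.251, 0.15], [0.64, 0.079, 0.2], [0.551, -0.093, 0.25]]
scene book (288, 218) [[0.593, -0.023, 0.0], [0.449, -0.298, 0.15], [0.401, -0.39, 0.2], [0.352, -0.482, 0.25]]
scene book (224, 122) [[0.812, 1.091, 0.0], [0.601, 0.476, 0.15], [0.53, 0.272, 0.2], [0.46, 0.067, 0.25]]
```

>>> step_arm:
  rows: "0 0 -2 0 0 10.4 70;0 0 -2 0 0 10.4 70;0 0 -2 0 0 10.4 70;0 0 -2 0 0 10.4 70;0 0 -2 0 0 10.4 70;0 0 -2 0 0 10.4 70;0 0 -2 0 0 10.3 70;0 0 0 0 0 0 70"

```text
time_s: 1.1
ee_pos: [0.1799, 0.5468, 0.3913]
tcp_rot: [3.141, -0.002, 1.557]
ft_force: [0.5, -0.4, -0.1]
opening: 0.0602
grip_force: 0.0
```

```bash
cat >> h.py <<'E'
from scipy.spatial.transform import Rotation as Rt
O=np.array([.51159,-.17972]);yaw=-.0143
ex=np.array([np.cos(yaw),np.sin(yaw)]);ey=np.array([-ex[1],ex[0]])
def plan(bx,by,z,y=None):
    "shift in tool cm to board xy, world z; needed yaw turn about tool z in deg"
    from rig import status
    o=status.get_obs();r=Rt.from_euler("xyz",o["tcp_rot"]);p=np.array(o["ee_pos"])
    t=np.append(O+bx*ex+by*ey,z); e=p[:2]-O
    print("t",round(o["time_s"],2),"board",(e@ex).round(4),(e@ey).round(4),"z",p[2].round(4),"rpy-deg",np.degrees(o["tcp_rot"]).round(1),"F",np.round(o["ft_force"],1))
    print("shift cm",(r.inv().apply(t-p)*100).round(2), "turn" , None if y is None else np.degrees((o["tcp_rot"][2]-(y+yaw)+np.pi)%(2*np.pi)-np.pi).round(1))
E
python3 -c "
from h import *
plan(-.026,-.09,.39,np.pi/2)"
```

```text
t 1.1 board -0.342 0.7217 z 0.3913 rpy-deg [ 1.799e+02 -1.000e-01  8.920e+01] F [ 0.5 -0.4 -0.1]
shift cm [-8.119e+01  3.156e+01 -2.000e-02] turn 0.0
```

>>> step_arm:
  rows: "-4.5 3.9 0 0 0 0 70;-4.5 3.9 0 0 0 0 70;-4.5 3.9 0 0 0 0 70;-4.5 3.9 0 0 0 0 70;-4.5 3.9 0 0 0 0 70;-4.5 3.9 0 0 0 0 70;-4.5 3.9 0 0 0 0 70;-4.5 3.9 0 0 0 0 70;-5 0 0 0 0 0 70;-5 0 0 0 0 0 70;-5 0 0 0 0 0 70;-5 0 0 0 0 0 70"

```text
time_s: 2.6
ee_pos: [0.4821, -0.0202, 0.3889]
tcp_rot: [-3.14, -0.0, 1.558]
ft_force: [0.6, 0.3, -0.1]
opening: 0.0597
grip_force: 0.0
```

>>> step_arm:
  rows: "-5 0 0 0 0 0 70;-5 0 0 0 0 0 70;-5 0 0 0 0 0 70;-5 0 0 0 0 0 70;-5 0 0 0 0 0 70;0 0 0 0 0 0 70"

```text
time_s: 3.35
ee_pos: [0.4781, -0.2715, 0.3877]
tcp_rot: [-3.139, -0.001, 1.553]
ft_force: [-0.5, 0.3, -0.4]
opening: 0.0597
grip_force: 0.0
```

```bash
python3 -c "
from h import *
plan(-.026,-.095,.05,np.pi/2)"
```

```text
t 3.35 board -0.0322 -0.0923 z 0.3877 rpy-deg [-1.798e+02 -1.000e-01  8.900e+01] F [-0.5  0.3 -0.4]
shift cm [-0.32  0.72 33.77] turn -0.2
```

>>> step_arm:
  rows: "-0.3 0.6 4.5 0 0 0 70;0 0 4.5 0 0 0 70;0 0 4.5 0 0 0 70;0 0 4.5 0 0 0 70;0 0 4.5 0 0 0 70;0 0 4.5 0 0 0 70;0 0 4 0 0 0 70;0 0 1 0 0 0 70;0 0 1 0 0 0 70;0 0 0 0 0 0 70"

```text
time_s: 4.6
ee_pos: [0.4852, -0.2718, 0.0609]
tcp_rot: [3.141, 0.0, 1.556]
ft_force: [-0.1, -0.9, 0.1]
opening: 0.0595
grip_force: 0.0
```

```bash
python3 -c "
from h import *
plan(-.026,-.034,.048,np.pi/2)
from rig import vision
a=[cv2.resize(vision.camera(n)['frame'][s],(560,420)) for n,s in (('scene',np.s_[180:300,200:400]),)]
cv2.imwrite('pics/s1.png',cv2.resize(a[0],(800,480))[:,:,::-1])"
```

```text
t 4.6 board -0.025 -0.0924 z 0.0609 rpy-deg [179.9   0.   89.1] F [-0.1 -0.9  0.1]
shift cm [ 5.84 -0.1   1.29] turn -0.0
```

View pics/s1.png

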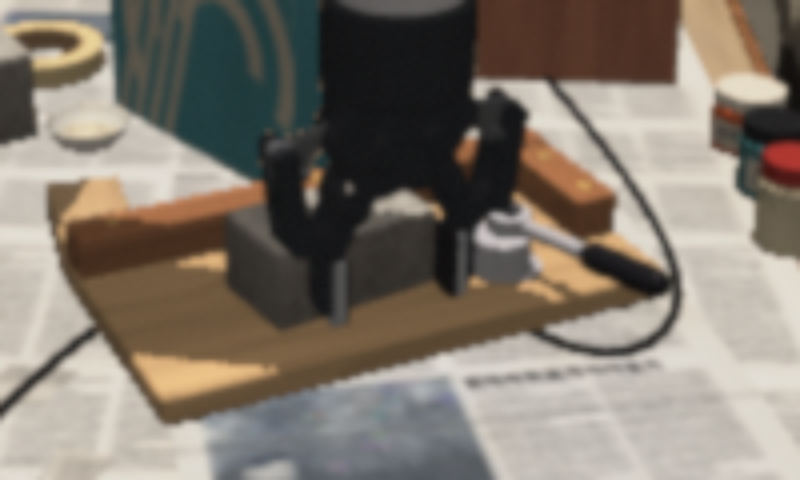

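The picture shows both fingers at the stone's right side, tips at (338,322) and (460,295) just above the bed. Lower and push.

>>> step_arm:
  rows: "0 0 0.6 0 0 0 70;0 0 0.6 0 0 0 70;1 0 0 0 0 0 70;0.5 0 0 0 0 0 70;0.5 0 0 0 0 0 70;0.5 0 0 0 0 0 70;0.5 0 0 0 0 0 70;0.5 0 0 0 0 0 70;0.5 0 0 0 0 0 70;0.5 0 0 0 0 0 70;0.4 0 0 0 0 0 70;0 0 0 0 0 0 70"

```text
time_s: 6.15
ee_pos: [0.4858, -0.2221, 0.0484]
tcp_rot: [3.141, -0.001, 1.555]
ft_force: [1.3, -0.9, 1.0]
opening: 0.0596
grip_force: 0.3
```

>>> step_arm:
  rows: "0.3 0 0 0 0 0 70;0.2 0 0 0 0 0 70;0.2 0 0 0 0 0 70;0 0 0 0 0 0 70"

```text
time_s: 6.65
ee_pos: [0.4858, -0.2159, 0.0484]
tcp_rot: [3.141, 0.001, 1.555]
ft_force: [0.3, -3.8, 2.0]
opening: 0.06
grip_force: 1.8
```

```bash
python3 -c "
from h import *
plan(-.026,-.034,.048,np.pi/2)"
```

```text
t 6.65 board -0.0253 -0.0365 z 0.0484 rpy-deg [180.    0.   89.1] F [ 0.3 -3.8  2. ]
shift cm [ 0.25 -0.07  0.04] turn -0.1
```

>>> step_arm:
  rows: "0.2 0 0 0 0 0 70;0.2 0 0 0 0 0 70;0 0 0 0 0 0 70"

```text
time_s: 7.02
ee_pos: [0.4858, -0.2158, 0.049]
tcp_rot: [-3.141, 0.009, 1.554]
ft_force: [-3.1, -13.6, 0.5]
opening: 0.06
grip_force: 7.1
```

>>> step_arm:
  rows: "0.2 0 0 0 0 0 70;0.1 0 0 0 0 0 70;0 0 0 0 0 0 70"

```text
time_s: 7.4
ee_pos: [0.4858, -0.2157, 0.0494]
tcp_rot: [-3.14, 0.015, 1.553]
ft_force: [-4.7, -21.6, -0.6]
opening: 0.0597
grip_force: 10.8
```

>>> step_arm:
  rows: "-1.5 0 0 0 0 0 70;-2 0 0 0 0 0 70;0 0 -4 0 0 0 70;0 0 -5 0 0 0 40;0 -5 0 0 0 0 18;0 -4 0 0 0 0 18;0 0 0 0 0 -10 18;0 0 0 0 0 -10 18;0 0 0 0 0 -10 18;0 0 0 0 0 -10 18;0 0 0 0 0 -10 18;0 0 0 0 0 -10 18"

```text
time_s: 8.9
ee_pos: [0.395, -0.242, 0.1379]
tcp_rot: [3.14, -0.001, 2.608]
ft_force: [0.2, -0.4, 0.2]
opening: 0.0153
grip_force: 0.0
```

>>> step_arm:
  rows: "0 0 0 0 0 -10 18;0 0 0 0 0 -10 18;0 0 0 0 0 -10 18;0 0 0 0 0 0 18"

```text
time_s: 9.4
ee_pos: [0.395, -0.2421, 0.138]
tcp_rot: [3.14, -0.0, 3.124]
ft_force: [0.4, 0.0, -0.8]
opening: 0.0152
grip_force: 0.0
```

```bash
python3 -c "
from h import *
plan(-.12,.003,.046,np.pi)
from rig import vision
c=vision.camera('top');cv2.imwrite('pics/t2.png',cv2.resize(c['frame'][140:295,225:425],(800,600))[:,:,::-1]);np.savez('top2.npz',**c)"
```

```text
t 9.4 board -0.1157 -0.0641 z 0.138 rpy-deg [179.9  -0.  179. ] F [ 0.4  0.  -0.8]
shift cm [0.45 6.69 9.21] turn -0.2
```

View pics/t2.png

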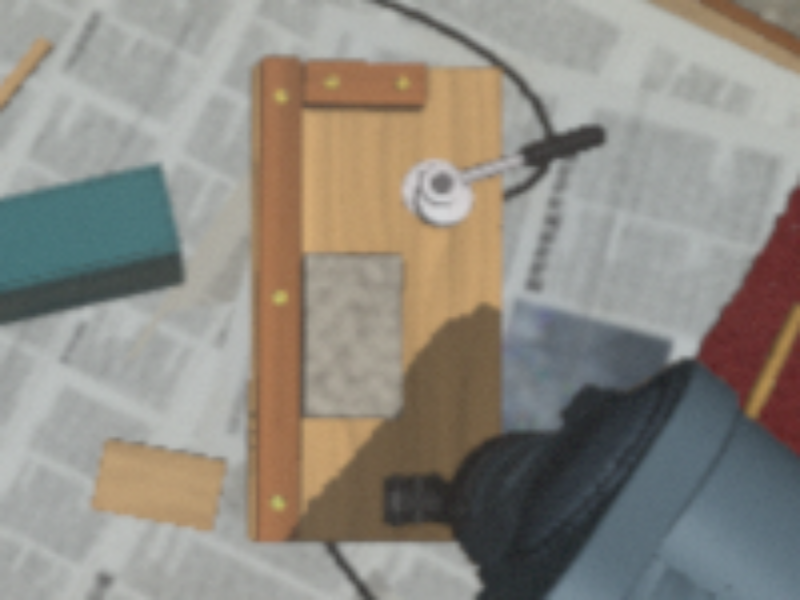

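Stone is now flush along the fence, at (303–402, 253–415); lever still out. Now push it from the near end.

>>> step_arm:
  rows: "0.2 3.3 0 0 0 -0.2 18;0.2 3.3 0 0 0 0 18;0 0 4 0 0 0 18;0 0 4 0 0 0 18;0 0 1 0 0 0 18;0 0 0 0 0 0 18"

```text
time_s: 10.2
ee_pos: [0.3918, -0.1761, 0.0482]
tcp_rot: [3.141, -0.001, 3.128]
ft_force: [0.4, -0.5, -0.1]
opening: 0.0154
grip_force: 0.0
```

```bash
python3 -c "
from h import *
plan(.009,.003,.047,np.pi)"
```

```text
t 10.2 board -0.1198 0.0019 z 0.0482 rpy-deg [ 1.799e+02 -1.000e-01  1.792e+02] F [ 0.4 -0.5 -0.1]
shift cm [-12.88   0.1    0.11] turn 0.0
```

>>> step_arm:
  rows: "-1.5 0 0 0 0 0 18;-1 0 0 0 0 0 18;-0.7 0 0 0 0 0 18;-0.7 0 0 0 0 0 18;-0.7 0 0 0 0 0 18;-0.7 0 0 0 0 0 18;-0.7 0 0 0 0 0 18;-0.7 0 0 0 0 0 18;-0.7 0 0 0 0 0 18;-0.7 0 0 0 0 0 18;-0.7 0 0 0 0 0 18;0 0 0 0 0 0 18"

```text
time_s: 11.7
ee_pos: [0.4817, -0.1776, 0.0486]
tcp_rot: [-3.141, 0.002, 3.13]
ft_force: [0.1, -0.2, -0.1]
opening: 0.0155
grip_force: 0.0
```

```bash
python3 -c "
from h import *
plan(.009,.003,.047,np.pi)
from rig import vision
c=vision.camera('top');cv2.imwrite('pics/t3.png',cv2.resize(c['frame'][140:290,225:425],(800,600))[:,:,::-1])"
```

```text
t 11.7 board -0.03 0.0017 z 0.0486 rpy-deg [-1.800e+02  1.000e-01  1.793e+02] F [ 0.1 -0.2 -0.1]
shift cm [-3.9   0.12  0.17] turn 0.1
```

View pics/t3.png

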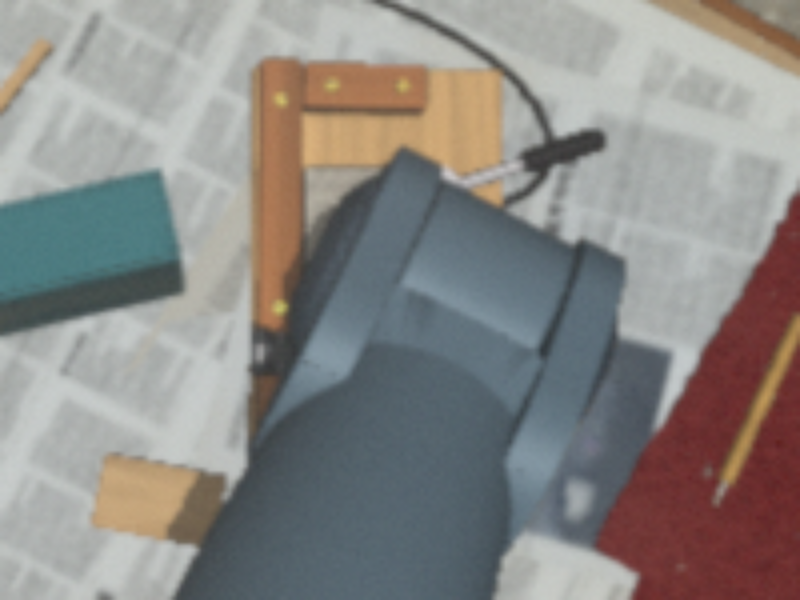

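The stone stays along the fence, its far edge at y≈165, stop face at y≈110; the left linkage at (260,350) clears the book corner (184,262). Continue.

>>> step_arm:
  rows: "-0.6 0 0 0 0 0 18;-0.6 0 0 0 0 0 18;-0.6 0 0 0 0 0 18;-0.5 0 0 0 0 0 18;-0.5 0 0 0 0 0 18;-0.4 0 0 0 0 0 18;-0.2 0 0 0 0 0 18;0 0 0 0 0 0 18"

```text
time_s: 12.75
ee_pos: [0.5146, -0.1777, 0.0483]
tcp_rot: [3.141, 0.001, 3.129]
ft_force: [-0.8, 0.0, 0.2]
opening: 0.0151
grip_force: 0.0
```

>>> step_arm:
  rows: "-0.2 0 0 0 0 0 18;-0.2 0 0 0 0 0 18;0 0 0 0 0 0 18"

```text
time_s: 13.12
ee_pos: [0.5185, -0.1778, 0.0483]
tcp_rot: [3.141, 0.001, 3.129]
ft_force: [-3.0, -1.6, -0.8]
opening: 0.0153
grip_force: 0.0
```

>>> step_arm:
  rows: "-0.2 0 0 0 0 0 18;-0.2 0 0 0 0 0 18;0 0 0 0 0 0 18"

```text
time_s: 13.5
ee_pos: [0.5191, -0.1774, 0.0476]
tcp_rot: [3.141, -0.006, 3.129]
ft_force: [-10.2, -0.5, 4.5]
opening: 0.0155
grip_force: 0.0
```

>>> step_arm:
  rows: "-0.2 0 0 0 0 0 18;-0.2 0 0 0 0 0 18;0 0 0 0 0 0 18"

```text
time_s: 13.88
ee_pos: [0.519, -0.1773, 0.0474]
tcp_rot: [-3.141, -0.014, 3.128]
ft_force: [-19.2, -1.1, 14.1]
opening: 0.0155
grip_force: 0.0
```

>>> step_arm:
  rows: "1.5 0 0 0 0 0 18;2.5 0 0 0 0 0 5;3 0 -4 0 0 0 0;0 0 -5 0 0 0 0;0 -5 -3 0 0 0 0;3 -5 0 0 0 0 0;0 -5 0 0 0 0 0;0 -5 0 0 0 0 0;0 0 0 0 0 0 0"

```text
time_s: 15.0
ee_pos: [0.4247, -0.3809, 0.1688]
tcp_rot: [-3.138, 0.004, 3.125]
ft_force: [0.2, 1.0, -0.4]
opening: 0.0002
grip_force: 0.0
```

```bash
python3 -c "
from h import *
plan(.125,-.10,.16,np.pi)
from rig import vision
c=vision.camera('top');np.savez('top4.npz',**c);cv2.imwrite('pics/t4.png',cv2.resize(c['frame'][140:290,225:425],(800,600),interpolation=cv2.INTER_CUBIC)[:,:,::-1])"
```

```text
t 15.0 board -0.084 -0.2024 z 0.1688 rpy-deg [-179.8    0.2  179.1] F [ 0.2  1.  -0.4]
shift cm [-20.88  10.29   0.92] turn -0.1
```

View pics/t4.png

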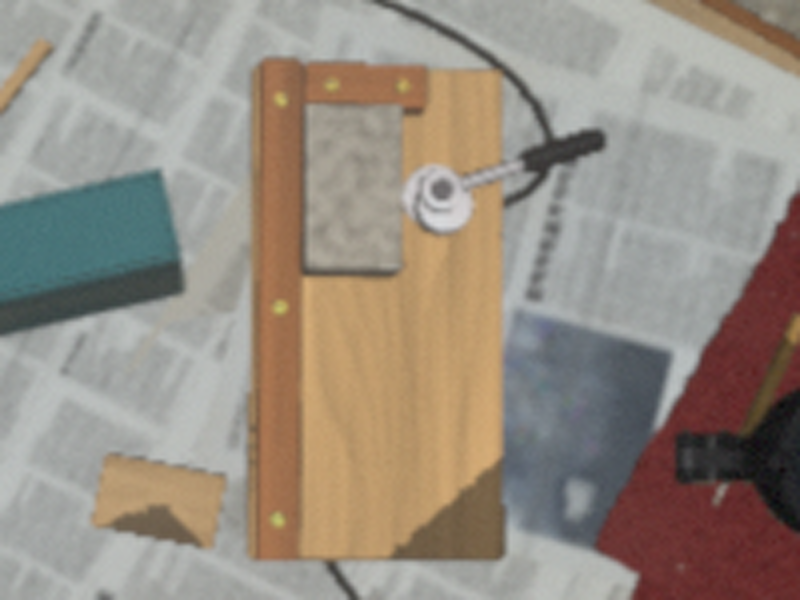

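Stone sits in the corner at (303–402, 103–272), square; lever points to (603,138), about 0.2 rad. Now the lever.

>>> step_arm:
  rows: "-4.3 1.9 0 0 0 0 0;-4.3 1.9 0 0 0 0 0;-4.3 1.9 0 0 0 0 0;-4.3 1.9 0 0 0 0 0;-4.5 1.8 0 0 0 0 0;0 0 0 0 0 0 0"

```text
time_s: 15.8
ee_pos: [0.6449, -0.2816, 0.1676]
tcp_rot: [3.141, 0.001, 3.135]
ft_force: [-1.2, -0.8, -0.4]
opening: -0.0
grip_force: 0.0
```

```bash
python3 -c "
from h import *
plan(.135,-.108,.052,np.pi)"
```

```text
t 15.8 board 0.1348 -0.0999 z 0.1676 rpy-deg [1.799e+02 1.000e-01 1.796e+02] F [-1.2 -0.8 -0.4]
shift cm [ 0.   -0.82 11.56] turn 0.4
```

>>> step_arm:
  rows: "0 -0.8 3 0 0 0 0;0 0 4 0 0 0 0;0 0 3.5 0 0 0 0;0 0 1 0 0 0 0;0 0 0 0 0 0 0"

```text
time_s: 16.42
ee_pos: [0.6412, -0.2928, 0.0535]
tcp_rot: [3.141, -0.001, 3.129]
ft_force: [-0.3, 0.0, -0.3]
opening: 0.0
grip_force: 0.0
```

>>> step_arm:
  rows: "1 -0.2 0 0 0 0 0;1 -0.2 0 0 0 0 0;0.9 -0.4 0 0 0 0 0;0.9 -0.4 0 0 0 0 0;0.8 -0.3 0 0 0 0 0;0.9 -0.2 0 0 0 0 0;0.9 0 0 0 0 0 0;0.9 0.1 0 0 0 0 0;0 0 0 0 0 0 0"

```text
time_s: 17.55
ee_pos: [0.5674, -0.3082, 0.0532]
tcp_rot: [3.141, -0.001, 3.129]
ft_force: [0.9, -0.5, 0.6]
opening: -0.0004
grip_force: 0.0
```

```bash
python3 -c "
from h import *
plan(.0542,-.1248,.052,np.pi)
from rig import vision
c=vision.camera('scene');cv2.imwrite('pics/s5.png',cv2.resize(c['frame'][180:300,200:400],(800,480),interpolation=cv2.INTER_CUBIC)[:,:,::-1])"
```

```text
t 17.55 board 0.0576 -0.1277 z 0.0532 rpy-deg [ 1.800e+02 -1.000e-01  1.793e+02] F [ 0.9 -0.5  0.6]
shift cm [0.34 0.29 0.12] turn 0.1
```

View pics/s5.png

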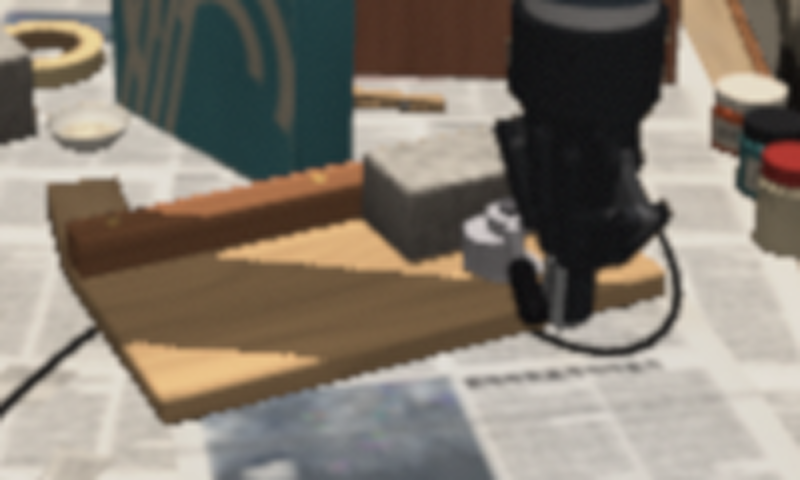

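The fingers (575,300) are on the far side of the grip (525,290), which is swinging. Continue the arc.

>>> step_arm:
  rows: "0.7 0.3 0 0 0 0 0;0.8 0.3 0 0 0 0 0;0.7 0.3 0 0 0 0 0;0.6 0.4 0 0 0 0 0;0.6 0.4 0 0 0 0 0;0.5 0.4 0 0 0 0 0;0.5 0.5 0 0 0 0 0;0.5 0.5 0 0 0 0 0;0.4 0.6 0 0 0 0 0;0 0 0 0 0 0 0"

```text
time_s: 18.85
ee_pos: [0.5157, -0.2704, 0.0534]
tcp_rot: [3.142, -0.0, 3.13]
ft_force: [0.1, -0.6, 0.0]
opening: -0.0
grip_force: 0.3
```

>>> step_arm:
  rows: "0.2 0.4 0 0 0 0 0;0.2 0.4 0 0 0 0 0;0 0 0 0 0 0 0"

```text
time_s: 19.23
ee_pos: [0.5134, -0.2639, 0.0537]
tcp_rot: [-3.139, 0.002, 3.129]
ft_force: [4.5, -4.6, -1.5]
opening: 0.0004
grip_force: 2.4
```

```bash
python3 -c "
from h import *
plan(-.005,-.07,.052,np.pi)"
```

```text
t 19.23 board 0.003 -0.0842 z 0.0537 rpy-deg [-1.798e+02  1.000e-01  1.793e+02] F [ 4.5 -4.6 -1.5]
shift cm [0.8  1.42 0.17] turn 0.1
```

>>> step_arm:
  rows: "0.1 0.4 0 0 0 0 0;0.1 0.4 0 0 0 0 0;0 0 0 0 0 0 0"

```text
time_s: 19.6
ee_pos: [0.5119, -0.2574, 0.0539]
tcp_rot: [-3.136, 0.003, 3.128]
ft_force: [4.5, -8.5, -3.9]
opening: 0.0001
grip_force: 4.0
```

>>> step_arm:
  rows: "0.1 0.4 0 0 0 0 0;0.1 0.3 0 0 0 0 0;0 0 0 0 0 0 0"

```text
time_s: 19.98
ee_pos: [0.5105, -0.2518, 0.0543]
tcp_rot: [-3.133, 0.004, 3.128]
ft_force: [5.1, -10.2, -4.3]
opening: 0.0001
grip_force: 5.3
```

```bash
python3 -c "
from h import *
plan(-.005,-.07,.052,np.pi)"
```

```text
t 19.98 board -0.0001 -0.0721 z 0.0543 rpy-deg [-179.5    0.2  179.2] F [  5.1 -10.2  -4.3]
shift cm [0.49 0.21 0.22] turn 0.0
```

>>> step_arm:
  rows: "0 0.3 0 0 0 0 0;0 0.2 0 0 0 0 0;0 0 0 0 0 0 0;0 0 0 0 0 0 0"

```text
time_s: 20.48
ee_pos: [0.5106, -0.2503, 0.0546]
tcp_rot: [-3.126, 0.003, 3.126]
ft_force: [3.7, -19.4, -7.3]
opening: 0.0
grip_force: 9.6
```

>>> step_arm:
  rows: "0 -1 0 0 0 0 0;0 -2 0 0 0 0 0;0 -3 -2 0 0 0 0;0 0 -5 0 0 0 0;2 -5 -4 0 0 0 0;4 -5 0 0 0 0 0;4 -3 0 0 0 0 0;0 0 0 0 0 0 0;0 0 0 0 0 0 0"

```text
time_s: 21.6
ee_pos: [0.408, -0.4265, 0.1601]
tcp_rot: [3.14, -0.0, 3.129]
ft_force: [-0.4, 0.8, -0.4]
opening: -0.0001
grip_force: 0.0
```

```bash
python3 -c "
from h import *
plan(0,0,.2,np.pi)
from rig import vision
c=vision.camera('top');np.savez('top6.npz',**c);cv2.imwrite('pics/t6.png',cv2.resize(c['frame'][140:290,225:425],(800,600),interpolation=cv2.INTER_CUBIC)[:,:,::-1])"
```

```text
t 21.6 board -0.1001 -0.2482 z 0.1601 rpy-deg [179.9  -0.  179.3] F [-0.4  0.8 -0.4]
shift cm [-10.04  24.81  -3.95] turn 0.1
```

View pics/t6.png

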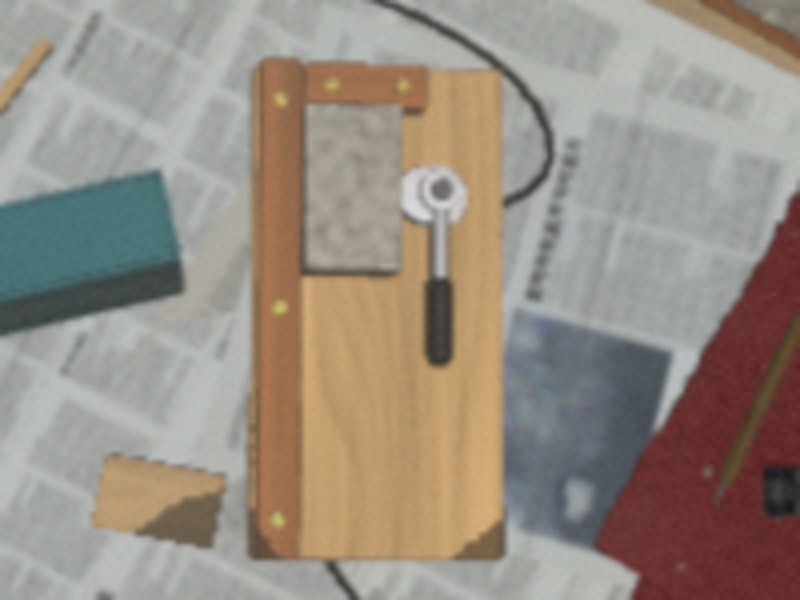

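The lever points straight to the near end ((441,188) to (438,360)), the stone is still square in the corner at (303–402, 103–272), the bystanders in view have not moved, and the robot is clear. Handing in.

```bash
python3 -c "
from rig import ticket
print(ticket.job_done())"
```

```text
the job is handed in; nothing more can be done
None
```

I handed the job in at about 22 s of the 66 s allowed. The last picture showed the whetstone square in the corner against fence and end stop, the lever swung fully in and the robot clear. I could not read the cam's force on the stone directly, and handing in returned no verdict.

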